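Open the damper and draw the dust-extraction nozzle out to its mark

TASK

Set up the dust extraction on the herb dispensing counter: turn the damper lever on top of the duct a quarter turn until it lies fully in line with the duct, then push the lock button fully down, and then draw the telescoping nozzle out by its upright pull tab until its pointer is level with the brass rider on the scale. A spring pulls the nozzle back in, so finish while still gripping the tab and holding the nozzle steady at the rider. Do not shift the rider, and leave the jar, the mortar and the scoop where they are.

Things in the scene. Friction and masses are not known exactly. Their poses are not given: they have to be found in the camera images.
- extractor: Fixed dust-extraction unit: grey square duct 80 wide (x) x 220 long (y), top 90 above the counter, on low feet. Position and yaw vary, always level. Origin on the counter; duct spans y -170 to +50 in this frame, 60 wide round elbow down into the counter at y -205. +y = the way the nozzle comes out. Scale bar on the duct's +x side.
- damper (a joint): Angle of damper lever, rad. 0 = closed: lever across the duct, towards the unit's -x (robot side); pi/2 = fully open at its stop: in line with the duct, towards the unit's -y (away from the nozzle). Grows counter-clockwise from above. Starts between 0 and 0.3, stays where left, takes about 2 N at its knob.
- damper_hinge (a point): Point on the lever's vertical hinge axis at the height of damper_grip: x 0, y -110, z 144 in the unit's frame. Axes as the unit's.
- damper_grip (a point): Point on the upright round black knob (18 diameter) at the lever's outer end, 75 from the hinge axis, 144 above the counter. The knob reaches up to 162 above the counter; the flat steel lever (16 wide) lies below it, its top 120 above the counter. The knob does not spin on the lever.
- lock_button (a joint): How far the lock button is pressed, m: 0 = up, nozzle locked; 0.008 = fully down at its stop, nozzle free (it lets go at about 0.005). Takes about 4 N, has no return spring: it stays down once pressed.
- lock_button_top (a point): Centre of the top of the round steel lock button (26 diameter) on the duct's top, x 0, y 5, z 112 in the unit's frame while up (104 when fully down), in a black collar 40 across whose top is 98 above the counter.
- nozzle (a joint): How far the telescoping nozzle is drawn out along the unit's +y, m. 0 = fully in (start), 0.15 = end stop. While the button is up a catch blocks it after 2 mm. A spring draws it back with 3 N at 0, 4.5 N at 0.05, 6.6 N at 0.12, so it slides home when let go; sliding friction about 1 N.
- pull_tab (a point): Upright black tab on top of the nozzle, fixed to it: 30 wide (x) x 14 thick (y), free from 90 to 150 above the counter. This point is at its middle in x and y, 128 above the counter, a good height to grip; axes as the unit's. With the nozzle in, it stands 55 beyond the duct's end (y 105 in the unit's frame).
- pointer (a point): Tip of the nozzle's thin dark pointer (4 wide), reaching over the inner half of the scale bar: x 53, y 70 with the nozzle in, z 92 in the unit's frame, whose axes it shares. The bar is aluminium, 18 wide, fixed to the unit at x 57, y -15 to 235, top 88 above the counter, dark ticks every 10 along y.
- rider_mark (a point): Place on the scale marked by the brass rider: x 53, z 92 in the unit's frame, at the middle in y of the rider, a brass block (18 long in y, 20 wide, top 105 above the counter) on the outer half of the scale bar. It is set 50 to 120 further out along +y than the pointer of the pushed-in nozzle; a push of about 3 N would shift it. Axes as the unit's.
- jar: Bystander: blue ceramic lidded jar, 84 diameter, 110 high, loose, beyond the unit. Origin at centre of underside.
- mortar: Bystander: open white ceramic mortar, 90 across the rim, 75 high, loose, beyond the unit. Origin at centre of underside.
- scoop: Bystander: open steel scoop, tray 110 x 75 x 35 with a round handle 80 long to its -x, loose, lying on the yellow paper past the nozzle end. Origin at centre of the tray's underside.

How it is judged:
On the way, in this order (a step that is already met when the one before it is completed fails the run):
1. the damper lever is turned fully open, in line with the duct (value of joint damper above 1.42 rad), for 0.2 s.
2. the lock button is pressed down (value of joint lock_button above 0.006 m), for 0.2 s.
3. the nozzle is drawn out to the rider (y of pointer in the frame of rider_mark between -0.005 and 0.005 m), for 0.2 s.
At the end, for the whole second after the job is handed in: The program ends with the fingers bearing on the nozzle (its pull tab) (at least 2 N), the nozzle still (under 5 mm/s) with its pointer within 5 mm of the rider along the scale, the damper open to at least 1.42 rad and the lock button at least 6 mm down (all of step 3 and velocity of joint nozzle between -0.005 and 0.005 m/s and value of joint damper above 1.42 rad and value of joint lock_button above 0.006 m and contact force between the fingers and nozzle above 2 N); the arm keeps its last pose, push and grip.
It fails at once if the nozzle is forced out while still locked (value of joint nozzle above 0.02 m and value of joint lock_button below 0.004 m).
It fails at once if the rider is shifted (over 5 mm) (distance of rider_mark from where it was at the start of the episode above 0.005 m).
It fails at once if the jar, mortar or scoop is displaced (over 20 mm) (distance of any of jar, mortar, scoop from where it was at the start of the episode above 0.02 m).
It also fails if it takes over 72 s, if anything falls off the work surface, if the arm or the gripper's body presses on something with over 40 N, if the wrist force passes 120 N, or if a joint passes its speed limit or range.

ROBOT

A 7-joint arm with a two-finger parallel gripper is mounted at the origin on the work surface. World frame = base frame: x ahead of the robot, y to its left, z up, the work surface at z = 0. Lengths are in m, angles in rad, forces in N, time in s.
With the tool pointing down it reaches from about 0.425 to 0.95 m from the base axis. Payload 4.7 kg.
Tool frame: the origin (TCP) lies midway between the tips of the shut fingers; the grasp point (between the pads) lies 19 mm behind it (ctrl.grasp_offset is the z of the grasp point in the tool frame, in m); z points along the fingers, y is the direction in which the jaws open and shut (so a half turn about z gives the same grasp; the last joint's range is limited). The gripper opens to 87 mm and grips with 3 to 60 N. Pads are 19 mm wide; open, the fingers measure 117 mm over their backs; the gripper's body (75 mm by 190 mm) begins 51 mm behind the grasp point.
Start: joints at [1.192, 0.469, -0.049, 1.532, 0.024, 1.141, -0.082], TCP at [0.231, -0.634, 0.223] pointing down, gripper open.
Joint ranges: [-2.59, 2.59], [-0.33, 1.99], [-1.39, 1.29], [0.1, 2.45], [-1.04, 4.18], [0.21, 1.99], [-2.66, 2.66]. Speed limits (rad/s): [2.57, 2.57, 3.14, 3.14, 3.14, 3.14, 3.14].

INTERFACE

Orientations are given as a rotation vector (axis times angle).
In Python, from rig import ctrl gives the robot as it stands.
- The arm moves only by the tool arm_command, never from a script. Its argument "plan" is a list of rows, each a list of 6 numbers: the shift along the tool's x, y, z as a fraction of full scale, then the turn, a rotation vector about the tool's x, y, z as a fraction of full scale. In form: [[tx, ty, tz, rx, ry, rz], ...]. A call has 1 to 8 rows; each row is the pose to reach, as a shift and turn from the pose commanded when the call began, along the tool's axes at that moment, turning the shorter way round; what a row does not reach only later rows make up. Full scale, the value 1, is 400 mm for a shift and 180 degrees for a turn. A row lasts 1/8 s, in which the tool goes at most 62.5 mm and 10.7 degrees, less where a joint would pass 70% of its speed; a pose out of reach is approached as far as the arm can. A call with a number of a shift or a turn outside -1 to 1 is refused whole. A call with a gripper value outside its range is refused whole. "gripper" is the gripper command: -1 is fully open, 1 is shut, values between are in proportion, set as the call begins (left out, the last holds). The fingers move at their own pace and stop on an object; "grip_force" is the grip in N (left out, the last holds). Time passes only in rows, so rows that repeat a pose let the fingers close. It gives the time, the measured TCP pose, the force and the opening at its end, in the units of the state.
- ctrl.read_state(): the state, without advancing time (a new reading comes with each control period).
- ctrl.camera(name): name is "scene" or "top" or "wrist"; returns a dict with "img" (384x512x3 uint8, red, green, blue), "intrinsics" (3x3 intrinsics, pixels), "D" ([k1, k2, p1, p2, k3] as OpenCV has them; the pictures are not rectified), "world_to_cam" (4x4, takes a point from world to camera coordinates); the wrist camera has in their place "tool_from_camera" (4x4, takes a point from camera to tool coordinates, whose origin is the TCP and whose axes are the flange's). Camera axes: x right, y up, looking along -z (the intrinsics and any distortion apply to the point x, -y, -z); pixel columns grow to the right and rows downward; lengths in m; the calibration is good to about 2 mm. A picture is of the moment at which its call begins: read the wrist's pose just before it. There is no depth.
- ctrl.finish_job(): hands the job in, once; it reports no verdict.
Trained networks look in the newest picture that a camera, given by its name, has taken for a name from the list of things; names that differ only in an ending like _2 or _b are one class to them, and where a whole thing is asked for, a point or a joint stands for the part that bears it (a point fixed in the world has none). Each returns a list of dicts, best first, with "p" (0 to 1); they miss things now and then, are a little off and sometimes report something else, mostly with a low value. They report only what shows in the picture. A call takes as long as a camera call.
- ctrl.spot_in(thing, camera): "rect" ([left, top, width, height] in pixels, round what is visible of it).
- ctrl.trace(thing, camera): "region" (384x512 bool, what is visible of it) and "rect" ([left, top, width, height] in pixels, round what is visible of it).
- ctrl.place_of(thing, camera): "centre" ([row, column] in pixels: a listed point, or the origin of a listed thing).
The state is a dict: "clock": time; "qpos": joint angles; "qd": joint speeds; "tau": joint torques, N m; "eef_pos": TCP position; "ee_rot": TCP orientation; "wrist_force": force on the tool from outside, world axes, zero at the start; "ft_torque": the same for the moment, N m; "finger_gap": opening from 0.0 (shut) to 1.0 (fully open).
Only numpy, scipy, OpenCV 4.12 (cv2) and the standard library are available. Lean on these libraries where they do the work, as an engineer would, in place of code of your own. Each camera call takes 0.05 s, during which the arm holds its last target.

## Working session

There is one attempt and no reset: what is moved stays moved. The work goes in short steps, Python scripts to look and compute and a tool call to move; the robot and the scene stay as the last step left them, time stands still between calls to the robot, and variables do not carry over. Pictures are saved under pics/ and viewed, and the job is handed in when it is done.

Besides the shell and the picture viewer there is one more tool, called after "Emit:" by a JSON object that holds its "fn" and its "kwargs", one argument or row to a line. arm_command: Moves the arm, as the interface text tells. Shift numbers are shares of 400 mm and turn numbers shares of 180 degrees, none past 1 either way. Its arguments: {"type":"object","properties":{"plan":{"type":"array"},"gripper":{"type":"number"},"grip_force":{"type":"number"}},"required":["plan"]}

```bash
ls; mkdir -p pics
cat > h.py <<'E'
import numpy as np, cv2
from scipy.spatial.transform import Rotation as R
from rig import ctrl
def px2ray(c,uv,st=None):
    K=np.array(c['intrinsics']);D=np.array(c['D'])
    p=cv2.undistortPoints(np.array([[uv]],float),K,D)[0,0]
    d=np.array([p[0],-p[1],-1.0])
    if 'world_to_cam' in c: T=np.linalg.inv(np.array(c['world_to_cam']))
    else:
        W=np.eye(4);W[:3,:3]=R.from_rotvec(st['ee_rot']).as_matrix();W[:3,3]=st['eef_pos'];T=W@np.array(c['tool_from_camera'])
    return T[:3,3],T[:3,:3]@d
def at_z(c,uv,z,st=None):
    o,d=px2ray(c,uv,st); return o+d*(z-o[2])/d[2]
def proj(c,P,st=None):
    if 'world_to_cam' in c: M=np.array(c['world_to_cam'])
    else:
        W=np.eye(4);W[:3,:3]=R.from_rotvec(st['ee_rot']).as_matrix();W[:3,3]=st['eef_pos'];M=np.linalg.inv(W@np.array(c['tool_from_camera']))
    q=M@np.append(P,1); q=np.array([q[0],-q[1],-q[2]])
    return cv2.projectPoints(q[None],np.zeros(3),np.zeros(3),np.array(c['intrinsics']),np.array(c['D']))[0][0,0]
def save(c,n): cv2.imwrite('pics/'+n,c['img'][:,:,::-1])
Z=dict(damper_hinge=.144,damper_grip=.144,lock_button_top=.112,pull_tab=.128,pointer=.092,rider_mark=.092,extractor=0,jar=0,mortar=0,scoop=0)
E
python3 - <<'E'
from h import *
s=ctrl.read_state();print(s)
for n in ['top','scene']:
    c=ctrl.camera(n);save(c,n+'0.png')
    for t,z in Z.items():
        r=ctrl.place_of(t,n)
        for q in r[:2]: print(n,t,round(q['p'],2),np.round(q['centre']),np.round(at_z(c,q['centre'][::-1],z),4))
E
```

```text
pics
{'clock': 0.0, 'qpos': array([ 1.19211245,  0.46944121, -0.04861951,  1.53370346,  0.02411672,
        1.14099398, -0.08229241]), 'qd': array([ 1.49291894e-03, -6.80671992e-04, -6.18264027e-04, -8.86473709e-04,
       -4.58105636e-04,  1.01346601e-03, -7.42992840e-05]), 'tau': array([-5.90925429e-04, -5.07969904e+01, -8.09694361e-02, -2.36151731e+01,
       -6.14830898e-02,  3.78742616e-02,  1.92377461e-04]), 'eef_pos': array([ 0.23113012, -0.63355055,  0.22149564]), 'ee_rot': array([-3.09176434e+00, -5.46414960e-01,  6.53051583e-04]), 'wrist_force': array([ 0.39678074, -0.52109494, -0.55011081]), 'ft_torque': array([-0.03171925,  0.01753917,  0.00988597]), 'finger_gap': 1.0020162514991997}
top damper_hinge 0.66 [198. 349.] [ 0.6053 -0.0916  0.144 ]
top damper_grip 0.57 [231. 351.] [ 0.5208 -0.0973  0.144 ]
top lock_button_top 0.51 [211. 301.] [0.5721 0.0258 0.112 ]
top pull_tab 0.85 [218. 264.] [0.5514 0.1208 0.128 ]
top pointer 0.72 [200. 273.] [0.6003 0.0962 0.092 ]
top rider_mark 0.47 [202. 240.] [0.5929 0.1841 0.092 ]
top extractor 0.67 [211. 296.] [0.577 0.024 0.   ]
top e
[... 238 characters left out ...]
] [ 0.5837 -0.0879  0.144 ]
scene damper_hinge 0.5 [176. 242.] [0.6203 0.1402 0.144 ]
scene damper_grip 0.48 [118. 232.] [ 0.5166 -0.1086  0.144 ]
scene damper_grip 0.43 [158. 236.] [0.5976 0.0678 0.144 ]
scene lock_button_top 0.43 [156. 237.] [0.5757 0.0315 0.112 ]
scene pull_tab 0.73 [177. 238.] [0.6221 0.1253 0.128 ]
scene pull_tab 0.64 [169. 259.] [0.5548 0.1266 0.128 ]
scene pointer 0.8 [176. 239.] [0.6028 0.0916 0.092 ]
scene rider_mark 0.48 [190. 257.] [0.5837 0.1651 0.092 ]
scene extractor 0.57 [182. 241.] [0.5662 0.0356 0.    ]
scene jar 0.92 [172. 170.] [ 0.7503 -0.1237  0.    ]
scene mortar 0.96 [216. 180.] [0.792  0.0672 0.    ]
scene scoop 0.69 [294. 356.] [0.5082 0.5229 0.    ]
```

View pics/top0.png

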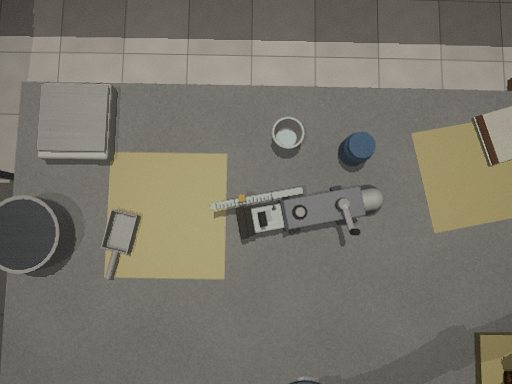

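View pics/scene0.png

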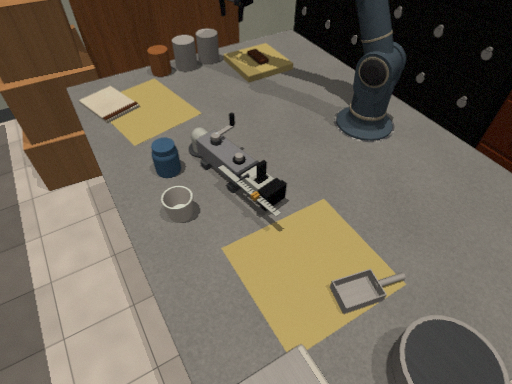

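```bash
cat >> h.py <<'E'
from scipy.optimize import least_squares
LOC=dict(damper_hinge=(0,-.110,.144),lock_button_top=(0,.005,.112),pull_tab=(0,.105,.128),pointer=(.053,.070,.092))
def tf(p,l):
    x,y,a=p[:3];l=np.array(l);return np.array([x+np.cos(a)*l[0]-np.sin(a)*l[1],y+np.sin(a)*l[0]+np.cos(a)*l[1],l[2]])
def fit(obs,x0=(.57,.02,.1)):
    # obs: list (cam,st,uv,localpt)
    f=lambda p:np.concatenate([proj(c,tf(p,l),s)-uv for c,s,uv,l in obs])
    r=least_squares(f,x0,loss='soft_l1',f_scale=2);return r.x,f(r.x).reshape(-1,2)
E
python3 - <<'E'
from h import *
obs=[]
for n in ['top','scene']:
    c=ctrl.camera(n)
    im=c['img']
    if n=='top': cr=im[160:270,200:400]; cv2.imwrite('pics/topz.png',cv2.resize(cr,None,fx=4,fy=4,interpolation=cv2.INTER_CUBIC)[:,:,::-1])
    else: cr=im[100:230,180:320]; cv2.imwrite('pics/scz.png',cv2.resize(cr,None,fx=4,fy=4,interpolation=cv2.INTER_CUBIC)[:,:,::-1])
    for t,l in LOC.items():
        for q in ctrl.place_of(t,n)[:2]: obs.append((c,None,np.array(q['centre'][::-1]),l))
p,r=fit(obs);print(p);print(np.round(r,1))
w=ctrl.camera('wrist');print(w['tool_from_camera'],w['intrinsics']);save(w,'w0.png')
E
```

```text
[0.57043397 0.02201981 0.18626144]
[[-2.500e+00  1.000e+00]
 [-1.600e+00  1.900e+00]
 [-1.100e+00  1.000e-01]
 [ 3.000e-01  4.000e-01]
 [-2.340e+01 -1.750e+01]
 [-3.100e+00 -1.500e+00]
 [-2.320e+01 -2.290e+01]
 [ 1.800e+00 -1.300e+00]
 [-2.000e-01 -7.000e-01]
 [ 2.070e+01 -8.900e+00]
 [-3.000e+00  1.000e+00]
 [-1.183e+02 -1.151e+02]]
[[ 3.59663028e-04  9.54405004e-01  2.98514587e-01  8.26110553e-02]
 [ 9.99999911e-01 -4.08617225e-04  1.01580725e-04  7.16369098e-04]
 [ 2.18927354e-04  2.98514524e-01 -9.54405066e-01 -1.60802240e-01]
 [ 0.00000000e+00  0.00000000e+00  0.00000000e+00  1.00000000e+00]] [[278.83812762   0.         251.24790346]
 [  0.         278.83812762 186.343862  ]
 [  0.           0.           1.        ]]
```

View pics/topz.png

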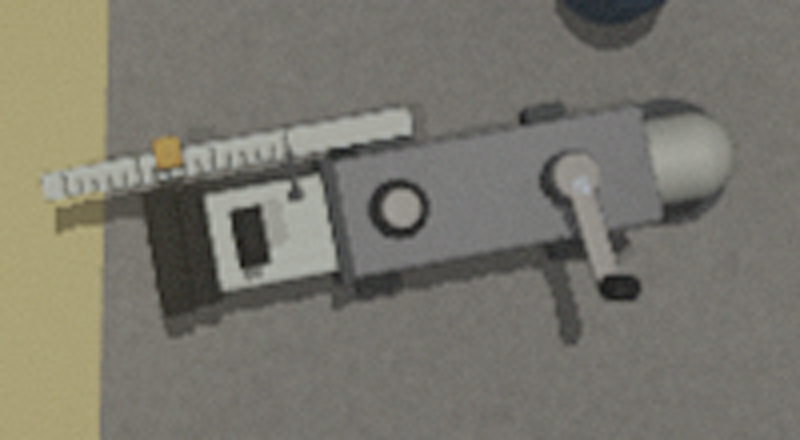

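View pics/scz.png

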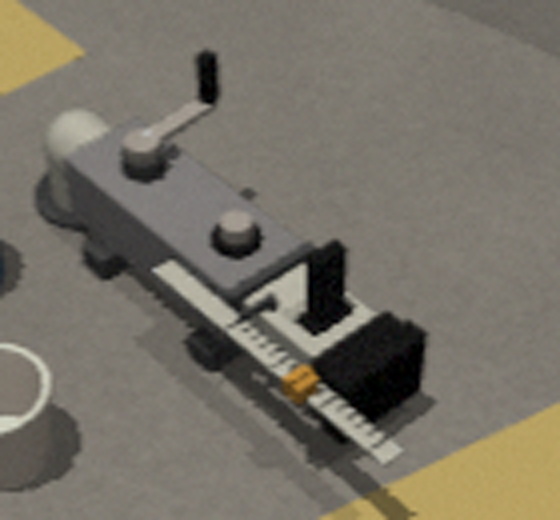

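```bash
cat >> h.py <<'E'
def rel(targets,base=None):
    """targets: list of (pos, yaw of tool x) tool down; print rows rel. to commanded base pose"""
    s=ctrl.read_state()
    p0=np.array(s['eef_pos']);R0=R.from_rotvec(s['ee_rot'])
    if base is not None: p0=np.array(base[0]);R0=dn(base[1])
    for p,y in targets:
        t=R0.inv().apply(np.array(p)-p0)/.4; r=(R0.inv()*dn(y)).as_rotvec()/np.pi
        print(np.round(t,4).tolist(),np.round(r,4).tolist())
def dn(y): return R.from_euler('z',y)*R.from_euler('x',np.pi)
def yaw(s): 
    v=R.from_rotvec(s['ee_rot']).apply([1,0,0]); return np.arctan2(v[1],v[0])
E
python3 - <<'E'
from h import *
T=ctrl.camera('top');S=ctrl.camera('scene')
tz=lambda u,v:np.array([200+u/4-.4,160+v/4-.4]); sz=lambda u,v:np.array([180+u/4-.4,100+v/4-.4])
obs=[(T,None,tz(402,207),(0,.005,.112)),(T,None,tz(250,237),(0,.105,.150)),(T,None,tz(330,157),(.04,.05,.09)),(T,None,tz(354,283),(-.04,.05,.09)),(T,None,tz(43,187),(.057,.235,.088)),
(S,None,sz(237,220),(0,.005,.112)),(S,None,sz(327,250),(0,.105,.150)),(S,None,sz(390,462),(.066,.235,.088)),(S,None,sz(402,448),(.048,.235,.088)),(S,None,sz(165,267),(.057,-.015,.088))]
p,r=fit(obs);print(p);print(np.round(r,1).tolist())
rel([((.57,.01,.26),p[2])])
E
```

```text
[0.57057041 0.02194449 0.20553341]
[[0.3, 0.4], [1.2, -0.1], [-2.3, 1.7], [-2.4, -0.1], [-0.0, 1.1], [-0.9, 0.0], [-0.5, 0.1], [-1.4, 0.1], [0.3, 0.1], [-1.2, -0.7]]
[1.3471, -1.2226, -0.0935] [0.0, -0.0, 0.0459]
```

Emit:
{"fn": "arm_command", "kwargs": {
  "plan": [
    [0.9,-0.82,-0.09,0,0,0.03],
    [0.9,-0.82,-0.09,0,0,0.03],
    [0.9,-0.82,-0.09,0,0,0.03],
    [0.9,-0.82,-0.09,0,0,0.03],
    [0.9,-0.82,-0.09,0,0,0.03],
    [0.9,-0.82,-0.09,0,0,0.03],
    [0.9,-0.82,-0.09,0,0,0.03],
    [0.9,-0.82,-0.09,0,0,0.03]
  ]
}}

```text
clock: 2.75
eef_pos: [0.4582, -0.2001, 0.2592]
ee_rot: [3.115, 0.403, 0.002]
wrist_force: [1.0, -0.3, 0.8]
finger_gap: 0.999
```

Run:
```python
from h import *
rel([((.57,.01,.26),.2055)])
```

```text
[0.404, -0.4368, -0.0018] [0.0002, -0.0004, 0.0165]
```

Emit:
{"fn": "arm_command", "kwargs": {
  "plan": [
    [0.404,-0.437,0,0,0,0.016],
    [0.404,-0.437,0,0,0,0.016],
    [0.404,-0.437,0,0,0,0.016],
    [0.404,-0.437,0,0,0,0.016],
    [0.404,-0.437,0,0,0,0.016],
    [0.404,-0.437,0,0,0,0.016]
  ],
  "gripper": -0.2
}}

```text
clock: 3.5
eef_pos: [0.5691, 0.0066, 0.2583]
ee_rot: [3.124, 0.321, -0.001]
wrist_force: [-0.7, 0.0, -0.5]
finger_gap: 0.605
```

Run:
```python
from h import *
s=ctrl.read_state();c=ctrl.camera('wrist');print(s['eef_pos'],s['ee_rot'],s['qpos'],s['finger_gap'])
im=c['img'].copy()
p=np.array([.5706,.0219,.2055])
for l,col in [((0,-.11,.13),(255,0,0)),((0,.005,.112),(255,0,0)),((0,.105,.15),(255,0,0)),((.053,.07,.092),(0,255,0)),((.057,.235,.088),(0,255,255)),((.057,-.015,.088),(0,255,255)),((.04,.05,.09),(255,0,255)),((-.04,.05,.09),(255,0,255))]:
    u=proj(c,tf(p,l),s);cv2.circle(im,tuple(np.round(u).astype(int).tolist()),2,col,-1)
both=np.hstack([im]);cv2.imwrite('pics/w1.png',cv2.resize(both,(768,576))[:,:,::-1]);cv2.imwrite('pics/w1raw.png',c['img'][:,:,::-1])
for t,z in Z.items():
    r=ctrl.place_of(t,'wrist')
    for q in r[:2]: print(t,round(q['p'],2),np.round(q['centre']),np.round(at_z(c,q['centre'][::-1],z,s),4))
import pickle;pickle.dump((s,c),open('w1.pkl','wb'))
```

```text
[0.56906929 0.00660956 0.25833407] [ 3.12432411e+00  3.21145556e-01 -1.09473869e-03] [ 0.24353605  0.29647253 -0.41229727  1.72684415  0.12970455  1.14577295
 -1.57239068] 0.6047835656591318
damper_hinge 0.85 [178. 343.] [ 0.5936 -0.0848  0.144 ]
damper_grip 0.68 [245. 342.] [ 0.5199 -0.1069  0.144 ]
lock_button_top 0.73 [172. 233.] [0.5686 0.0271 0.112 ]
pull_tab 0.87 [174. 140.] [0.5499 0.1244 0.128 ]
pointer 0.66 [120. 176.] [0.6104 0.1018 0.092 ]
pointer 0.15 [154. 240.] [0.5859 0.0231 0.092 ]
rider_mark 0.84 [119. 110.] [0.5955 0.1761 0.092 ]
extractor 0.59 [152. 240.] [0.5714 0.0238 0.    ]
extractor 0.18 [172. 235.] [0.5398 0.0254 0.    ]
jar 0.84 [ 45. 381.] [ 0.7539 -0.1348  0.    ]
```

View pics/w1.png

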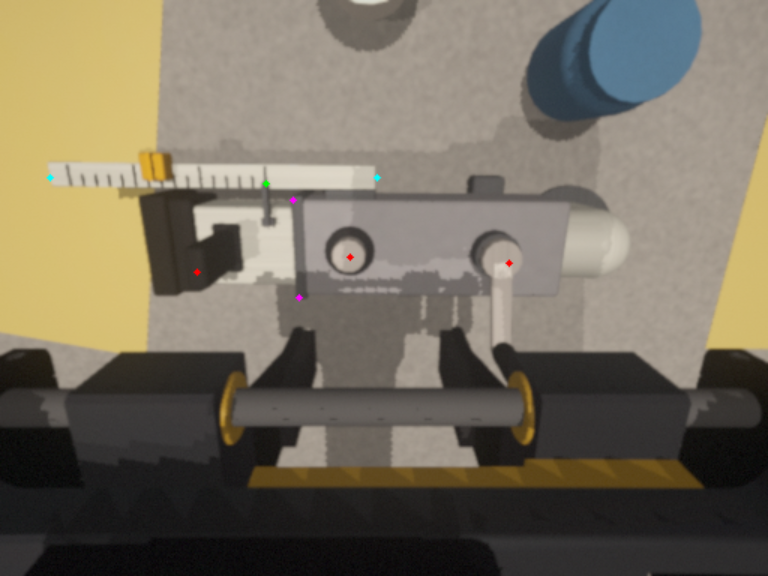

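Run:
```python
from h import *
import pickle
s,w=pickle.load(open('w1.pkl','rb'))
T=ctrl.camera('top');S=ctrl.camera('scene')
tz=lambda u,v:np.array([200+u/4-.4,160+v/4-.4]); sz=lambda u,v:np.array([180+u/4-.4,100+v/4-.4]); wz=lambda u,v:np.array([u/1.5,v/1.5])
obs=[(T,None,tz(402,207),(0,.005,.112)),(T,None,tz(250,237),(0,.105,.150)),(T,None,tz(43,187),(.057,.235,.088)),
(S,None,sz(237,220),(0,.005,.112)),(S,None,sz(327,250),(0,.105,.150)),(S,None,sz(390,462),(.066,.235,.088)),(S,None,sz(402,448),(.048,.235,.088)),(S,None,sz(165,267),(.057,-.015,.088)),
(w,s,wz(350,256),(0,.005,.112)),(w,s,wz(49,176),(.057,.235,.088)),(w,s,wz(377,178),(.057,-.015,.088)),(w,s,wz(267,184),(.053,.07,.092))]
p,r=fit(obs);print(p);print(np.round(r,1).tolist())
H=tf(p,(0,-.11,.144));print('hinge',H)
for c,uv,z,st in [(T,tz(622,288),.162,None),(S,sz(207,53),.162,None),(S,sz(210,100),.120,None),(w,wz(505,345),.15,s)]:
    k=at_z(c,uv,z,st);d=k[:2]-H[:2];print(k,np.hypot(*d),'damper',np.arctan2(d[1],d[0])-np.pi-p[2]+(2*np.pi if np.arctan2(d[1],d[0])<0 else 0))
for c,uv,st in [(w,wz(155,165),s),(S,sz(298,382),None),(T,tz(167,152),None)]:
    k=at_z(c,uv,.105 if c is not S else .1,st); d=k[:2]-p[:2]; a=p[2]; print('rider local',d@[np.cos(a),np.sin(a)],d@[-np.sin(a),np.cos(a)]-.07)
im=w['img'][150:260,290:400];cv2.imwrite('pics/wk.png',cv2.resize(im,None,fx=5,fy=5)[:,:,::-1])
```

```text
[0.570061   0.02196    0.20148102]
[[0.3, 0.6], [1.1, -0.0], [-0.0, 0.9], [-0.8, -0.0], [-0.5, 0.1], [-1.6, 0.2], [0.2, 0.1], [-1.1, -0.8], [-0.2, 0.9], [0.4, 0.0], [-0.4, -0.1], [-1.3, -0.6]]
hinge [ 0.59207427 -0.08581484  0.144     ]
[ 0.52058431 -0.1023741   0.162     ] 0.07338271927583051 damper 0.026135452688695437
[ 0.51675558 -0.10921075  0.162     ] 0.07886870700327354 damper 0.09969524867029556
[ 0.51874166 -0.10380489  0.12      ] 0.07550704180769947 damper 0.03908937990684347
[ 0.53857513 -0.09318278  0.15      ] 0.05400411132737915 damper -0.06462129968882291
rider local 0.06639525467178727 0.07490983169209359
rider local 0.06732951832218935 0.08131686726509676
rider local 0.06585650766068345 0.07916350842073888
```

View pics/wk.png

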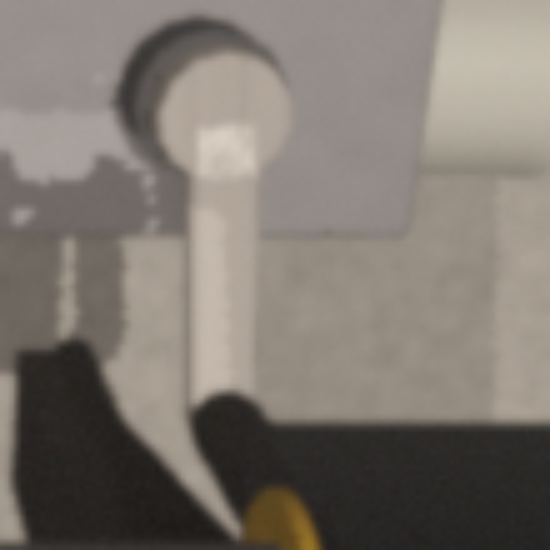

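Run:
```python
from h import *
s=ctrl.read_state();print(s['clock'],s['eef_pos'],yaw(s))
rel([((.519,-.1045,.24),.25),((.519,-.1045,.132),.25)])
```

```text
4.15 [0.56930576 0.00733693 0.25858775] 0.20524646696961552
[-0.1801, 0.2481, 0.0465] [0.0, -0.0, -0.0142]
[-0.1801, 0.2481, 0.3165] [0.0, -0.0, -0.0142]
```

Emit:
{"fn": "arm_command", "kwargs": {
  "plan": [
    [-0.18,0.248,0.046,0,0,-0.014],
    [-0.18,0.248,0.046,0,0,-0.014],
    [-0.18,0.248,0.046,0,0,-0.014],
    [-0.18,0.248,0.046,0,0,-0.014],
    [-0.18,0.248,0.15,0,0,-0.014],
    [-0.18,0.248,0.15,0,0,-0.014],
    [-0.18,0.248,0.15,0,0,-0.014]
  ]
}}

```text
clock: 5.03
eef_pos: [0.5202, -0.1032, 0.1997]
ee_rot: [-3.117, -0.394, -0.003]
wrist_force: [-0.3, 0.4, 0.4]
finger_gap: 0.596
```

Run:
```python
from h import *
s=ctrl.read_state();print(s['clock'],s['eef_pos'],yaw(s),s['wrist_force'])
rel([((.519,-.1045,.132),.25)])
c=ctrl.camera('wrist');save(c,'w2.png')
c=ctrl.camera('scene');im=c['img'][60:260,150:330];cv2.imwrite('pics/s2.png',cv2.resize(im,None,fx=3,fy=3)[:,:,::-1])
```

```text
5.025 [ 0.52021055 -0.10323546  0.19965371] 0.25134353369105905 [-0.31710867  0.39956613  0.42955385]
[-0.004, 0.0023, 0.1691] [0.0, -0.0005, 0.0004]
```

View pics/w2.png

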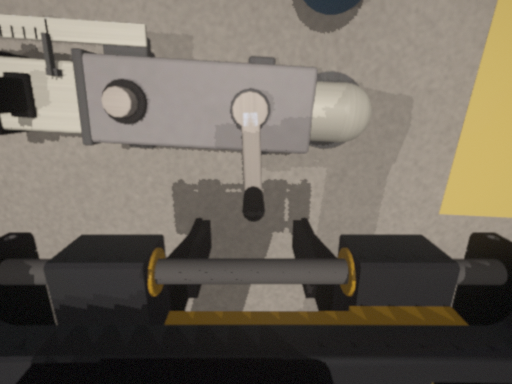

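View pics/s2.png

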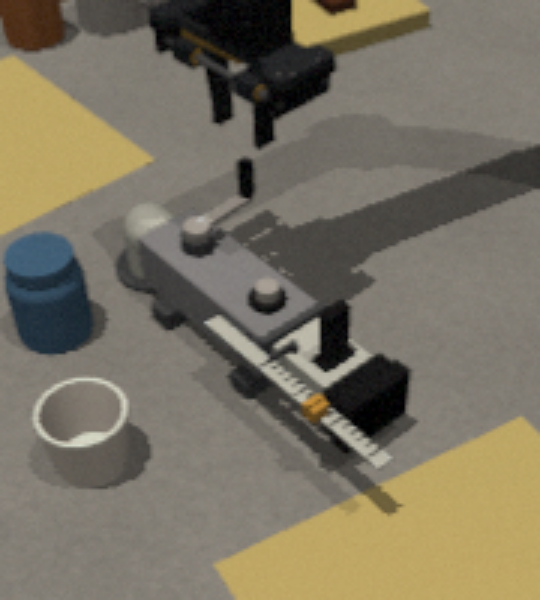

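Emit:
{"fn": "arm_command", "kwargs": {
  "plan": [
    [-0.003,0.002,0.085,0,0,0],
    [-0.003,0.002,0.169,0,0,0],
    [-0.003,0.002,0.169,0,0,0]
  ]
}}

```text
clock: 5.5
eef_pos: [0.5171, -0.1053, 0.13]
ee_rot: [-3.116, -0.391, 0.005]
wrist_force: [0.0, 0.9, 0.1]
finger_gap: 0.6
```

Emit:
{"fn": "arm_command", "kwargs": {
  "plan": [
    [0,0,0,0,0,0],
    [0,0,0,0,0,0],
    [0,0,0,0,0,0],
    [0,0,0,0,0,0],
    [0,0,0,0,0,0]
  ],
  "gripper": 1,
  "grip_force": 12
}}

```text
clock: 6.12
eef_pos: [0.5183, -0.1055, 0.1314]
ee_rot: [3.117, 0.391, 0.001]
wrist_force: [0.3, -0.1, 2.2]
finger_gap: 0.205
```

Run:
```python
from h import *
s=ctrl.read_state();print(s['clock'],s['eef_pos'],yaw(s),s['wrist_force'],s['finger_gap'],s['qpos'])
H=np.array([.5921,-.0858]);k=s['eef_pos'];d=k[:2]-H;print(np.hypot(*d),np.arctan2(d[1],d[0])+np.pi-.2015)
y0=yaw(s)
out=[]
for th in np.append(np.arange(.05,1.55,.125)[1:],[1.5,1.6,1.6]):
    a=np.pi+.2015+th
    out.append(((*(H+.075*np.array([np.cos(a),np.sin(a)])),k[2]),y0+th-.05))
rel(out)
```

```text
6.125 [ 0.51829562 -0.10551731  0.13137519] 0.24927003859699864 [ 0.31692111 -0.11801342  2.17001888] 0.20524042448759822 [ 0.40785632  0.36038566 -0.3542365   1.95906696  0.16393223  0.84887497
 -1.35565254]
0.07639278994348864 0.05955952759004446
[0.005, 0.0215, 0.0] [0.0001, -0.0002, -0.0398]
[0.0094, 0.0445, 0.0] [0.0001, -0.0002, -0.0796]
[0.0167, 0.0668, 0.0] [0.0001, -0.0001, -0.1194]
[0.0266, 0.088, 0.0] [0.0002, -0.0001, -0.1592]
[0.0392, 0.1078, 0.0001] [0.0002, -0.0001, -0.1989]
[0.0541, 0.1259, 0.0001] [0.0002, -0.0001, -0.2387]
[0.0711, 0.1419, 0.0001] [0.0002, -0.0001, -0.2785]
[0.09, 0.1557, 0.0001] [0.0002, -0.0001, -0.3183]
[0.1105, 0.1671, 0.0001] [0.0002, -0.0001, -0.3581]
[0.1322, 0.1758, 0.0001] [0.0002, -0.0001, -0.3979]
[0.1549, 0.1817, 0.0001] [0.0002, -0.0001, -0.4377]
[0.1688, 0.1839, 0.0002] [0.0002, -0.0001, -0.4615]
[0.1875, 0.1852, 0.0002] [0.0002, -0.0, -0.4934]
[0.1875, 0.1852, 0.0002] [0.0002, -0.0, -0.4934]
```

Emit:
{"fn": "arm_command", "kwargs": {
  "plan": [
    [0.004,0.0215,0,0,0,-0.04],
    [0.0094,0.0445,0,0,0,-0.08],
    [0.0167,0.067,0,0,0,-0.12],
    [0.0266,0.088,0,0,0,-0.16],
    [0.039,0.108,0,0,0,-0.2],
    [0.054,0.126,0,0,0,-0.24],
    [0.071,0.142,0,0,0,-0.28],
    [0.09,0.1557,0,0,0,-0.32]
  ]
}}

```text
clock: 7.12
eef_pos: [0.5689, -0.1566, 0.1314]
ee_rot: [-2.54, -1.848, -0.002]
wrist_force: [-0.5, 2.8, 2.0]
finger_gap: 0.198
```

Run:
```python
from h import *
s=ctrl.read_state();print(s['clock'],s['eef_pos'],yaw(s),s['wrist_force'],s['ft_torque'],s['finger_gap'],s['qpos'])
H=np.array([.5921,-.0858]);k=s['eef_pos'];d=k[:2]-H;print(np.hypot(*d),np.arctan2(d[1],d[0])+np.pi-.2015)
out=[]
for th in [1.175,1.3,1.425,1.52,1.6]:
    a=np.pi+.2015+th
    out.append(((*(H+.075*np.array([np.cos(a),np.sin(a)])),.131),.2493+th-.05))
rel(out)
```

```text
7.125 [ 0.56892205 -0.1565674   0.13136827] 1.2581439735800253 [-0.52224757  2.76840308  2.03854182] [ 0.40056448 -0.04226663 -0.18642721] 0.19828472067495553 [ 0.61077917  0.48499434 -0.55118164  1.81036555  0.30789332  0.93186591
 -0.38724079]
0.07446638168585208 1.0527841013940382
[-0.0, 0.0229, 0.0009] [0.0001, -0.0003, -0.037]
[0.0042, 0.0459, 0.0009] [0.0002, -0.0003, -0.0768]
[0.0112, 0.0682, 0.001] [0.0002, -0.0003, -0.1166]
[0.0184, 0.0845, 0.001] [0.0002, -0.0003, -0.1468]
[0.0257, 0.0977, 0.001] [0.0002, -0.0003, -0.1723]
```

Emit:
{"fn": "arm_command", "kwargs": {
  "plan": [
    [0,0.023,0,0,0,-0.037],
    [0.0042,0.046,0,0,0,-0.077],
    [0.011,0.068,0,0,0,-0.117],
    [0.0184,0.0845,0,0,0,-0.147],
    [0.0257,0.098,0,0,0,-0.165],
    [0.0257,0.103,0,0,0,-0.165],
    [0.0257,0.103,0,0,0,-0.165],
    [0.0257,0.103,0,0,0,-0.165]
  ]
}}

```text
clock: 8.12
eef_pos: [0.6065, -0.1584, 0.1311]
ee_rot: [-1.98, -2.428, 0.009]
wrist_force: [-11.9, 3.5, 10.5]
finger_gap: 0.199
```

Run:
```python
from h import *
s=ctrl.read_state();print(s['clock'],s['eef_pos'],yaw(s),s['wrist_force'],s['ft_torque'],s['finger_gap'],s['qpos'])
H=np.array([.5921,-.0858]);k=s['eef_pos'];d=k[:2]-H;print(np.hypot(*d),np.arctan2(d[1],d[0])+np.pi-.2015)
c=ctrl.camera('wrist');save(c,'w3.png')
```

```text
8.125 [ 0.60652461 -0.15841997  0.13105083] 1.7732432300425316 [-11.93909458   3.52134745  10.51067962] [0.67773716 2.41147109 0.02520197] 0.19873824956779576 [ 0.65191288  0.57267791 -0.65751224  1.70961086  0.4016585   1.00888635
  0.05263091]
0.07403869825788717 1.5653756031590158
```

View pics/w3.png

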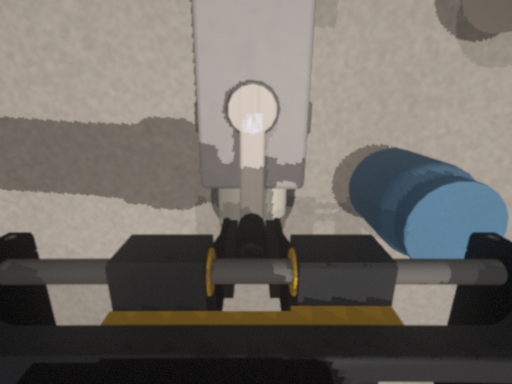

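Emit:
{"fn": "arm_command", "kwargs": {
  "plan": [
    [0,0,0,0,0,0],
    [0,0,0,0,0,0],
    [0,0,0,0,0,0],
    [0,0,-0.13,0,0,0],
    [0,0,-0.25,0,0,0],
    [0,0,-0.25,0,0,0],
    [0,0,-0.25,0,0,0]
  ],
  "gripper": -0.2
}}

```text
clock: 9.05
eef_pos: [0.6104, -0.1603, 0.2305]
ee_rot: [-1.986, -2.434, 0.001]
wrist_force: [-0.5, 1.1, -0.1]
finger_gap: 0.601
```

Run:
```python
from h import *
s=ctrl.read_state();print(s['clock'],s['eef_pos'],yaw(s),s['wrist_force'],s['finger_gap'])
c=ctrl.camera('wrist');save(c,'w4.png')
p=np.array([.5701,.022,.2015]);b=tf(p,(0,.005,.112));print(b)
rel([((*b[:2],.2),p[2]),((*b[:2],.14),p[2]),((*b[:2],.104),p[2])])
```

```text
9.05 [ 0.6104171  -0.160294    0.23048083] 1.772642531095437 [-0.53047582  1.0792414  -0.07237051] 0.6012824600579918
[0.5690993  0.02689884 0.112     ]
[0.4789, -0.0062, 0.0745] [-0.0006, 0.0004, 0.5001]
[0.4789, -0.0059, 0.2245] [-0.0006, 0.0004, 0.5001]
[0.4788, -0.0057, 0.3145] [-0.0006, 0.0004, 0.5001]
```

View pics/w4.png

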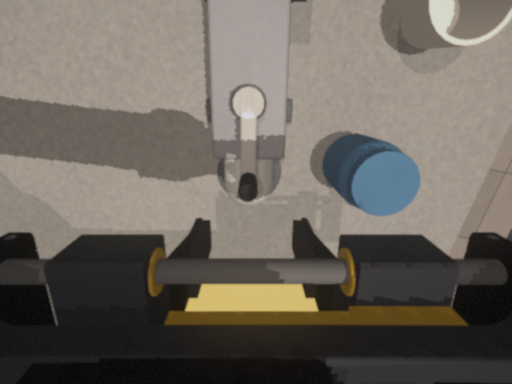

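Emit:
{"fn": "arm_command", "kwargs": {
  "plan": [
    [0.479,-0.006,0.0,0,0,0.5],
    [0.479,-0.006,0.0,0,0,0.5],
    [0.479,-0.006,0.0,0,0,0.5],
    [0.479,-0.006,0.0,0,0,0.5],
    [0.479,-0.006,0.0,0,0,0.5],
    [0.479,-0.006,0.0,0,0,0.5],
    [0.479,-0.006,0.0,0,0,0.5],
    [0.479,-0.006,0.0,0,0,0.5]
  ],
  "gripper": 1
}}

```text
clock: 10.1
eef_pos: [0.569, 0.0269, 0.2292]
ee_rot: [-3.113, -0.421, 0.005]
wrist_force: [-0.1, 0.0, 0.6]
finger_gap: 0.005
```

Run:
```python
from h import *
s=ctrl.read_state();print(s['clock'],s['eef_pos'],yaw(s),s['wrist_force'],s['finger_gap'])
b=np.array([.5691,.0269]);rel([((*b[:2],.16),.2015)])
c=ctrl.camera('wrist');save(c,'w5.png')
for t in ['lock_button_top','pull_tab','pointer','rider_mark','damper_hinge','damper_grip']:
    for q in ctrl.place_of(t,'wrist')[:2]: print(t,round(q['p'],2),np.round(q['centre']),np.round(at_z(c,q['centre'][::-1],Z[t],s),4))
```

```text
10.1 [0.56900116 0.02692936 0.2291568 ] 0.2690994690858662 [-0.13162768  0.02930441  0.62765695] 0.004764142616219322
[0.0008, 0.0002, 0.1729] [-0.0002, 0.001, 0.0215]
lock_button_top 0.79 [182. 250.] [0.5693 0.0277 0.112 ]
pull_tab 0.81 [178. 149.] [0.551  0.1247 0.128 ]
pointer 0.84 [124. 190.] [0.607  0.1029 0.092 ]
rider_mark 0.86 [118. 116.] [0.5933 0.1786 0.092 ]
rider_mark 0.72 [161. 251.] [0.5867 0.0311 0.092 ]
damper_hinge 0.72 [118. 117.] [0.6035 0.1546 0.144 ]
damper_hinge 0.61 [198. 370.] [ 0.5933 -0.0817  0.144 ]
damper_grip 0.69 [204. 451.] [ 0.6079 -0.1574  0.144 ]
```

View pics/w5.png

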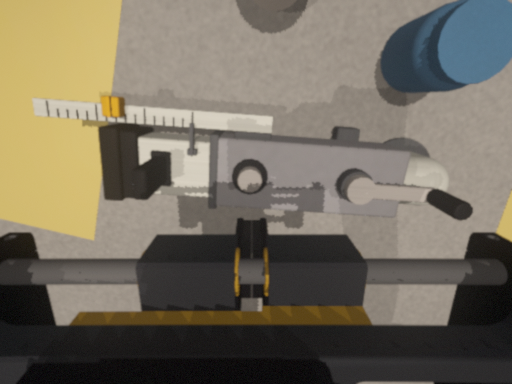

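Emit:
{"fn": "arm_command", "kwargs": {
  "plan": [
    [0,0,0.14,0,0,0.021],
    [0,0,0.26,0,0,0.021],
    [0,0,0.28,0,0,0.021],
    [0,0,0.295,0,0,0.021],
    [0,0,0.31,0,0,0.021],
    [0,0,0.32,0,0,0.021],
    [0,0,0.32,0,0,0.021]
  ]
}}

```text
clock: 11.32
eef_pos: [0.5713, 0.0275, 0.1044]
ee_rot: [3.124, 0.328, 0.006]
wrist_force: [0.1, -0.4, 4.8]
finger_gap: 0.006
```

Emit:
{"fn": "arm_command", "kwargs": {
  "plan": [
    [0,0,0.006,0,0,0],
    [0,0,0.012,0,0,0],
    [0,0,0.012,0,0,0],
    [0,0,0.012,0,0,0]
  ]
}}

```text
clock: 11.82
eef_pos: [0.5716, 0.0275, 0.1039]
ee_rot: [3.122, 0.328, 0.007]
wrist_force: [-9.4, -2.1, 33.1]
finger_gap: 0.006
```

Emit:
{"fn": "arm_command", "kwargs": {
  "plan": [
    [0,0,-0.05,0,0,0],
    [0,0,-0.2,0,0,0],
    [0,0,-0.27,0,0,0],
    [0,0,-0.27,0,0,0],
    [0,0,-0.27,0,0,0]
  ],
  "gripper": -0.2
}}

```text
clock: 12.45
eef_pos: [0.5691, 0.0269, 0.2052]
ee_rot: [3.124, 0.328, -0.003]
wrist_force: [0.8, 0.8, -0.3]
finger_gap: 0.487
```

Run:
```python
from h import *
s=ctrl.read_state();print(s['clock'],s['eef_pos'],yaw(s),s['wrist_force'],s['finger_gap'])
c=ctrl.camera('wrist');save(c,'w6.png')
p=np.array([.5701,.022,.2015]);b=tf(p,(0,.105,.128));print(b)
for t in ['lock_button_top','pull_tab','pointer','rider_mark']:
    for q in ctrl.place_of(t,'wrist')[:2]: print(t,round(q['p'],2),np.round(q['centre']),np.round(at_z(c,q['centre'][::-1],Z[t] if t[0]!='l' else .104,s),4))
rel([((*b[:2],.2),p[2]),((*b[:2],.112),p[2])])
```

```text
12.45 [0.56910149 0.02690469 0.20521038] 0.2092380982341103 [ 0.81385468  0.84675036 -0.33233554] 0.48719747757833737
[0.54908538 0.12487558 0.128     ]
lock_button_top 0.76 [188. 249.] [0.5675 0.0281 0.104 ]
pull_tab 0.96 [194. 137.] [0.5484 0.1273 0.128 ]
pointer 0.87 [131. 182.] [0.6073 0.1026 0.092 ]
rider_mark 0.73 [127. 101.] [0.5944 0.1794 0.092 ]
[0.0013, -0.2496, 0.0127] [-0.0001, 0.0006, 0.0025]
[0.0018, -0.2495, 0.2327] [-0.0001, 0.0006, 0.0025]
```

View pics/w6.png

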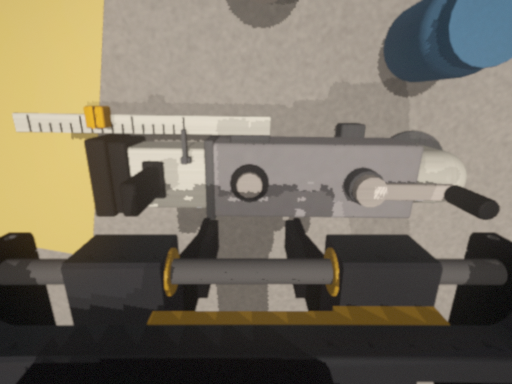

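Emit:
{"fn": "arm_command", "kwargs": {
  "plan": [
    [0.001,-0.251,0,0,0,0.002],
    [0.001,-0.251,0,0,0,0.002],
    [0.001,-0.251,0,0,0,0.002],
    [0.001,-0.251,0.1,0,0,0.002],
    [0.001,-0.251,0.2,0,0,0.002],
    [0.001,-0.251,0.23,0,0,0.002],
    [0.001,-0.251,0.23,0,0,0.002]
  ]
}}

```text
clock: 13.58
eef_pos: [0.5495, 0.1248, 0.1138]
ee_rot: [3.125, 0.317, -0.002]
wrist_force: [0.3, 0.4, 0.6]
finger_gap: 0.601
```

Emit:
{"fn": "arm_command", "kwargs": {
  "plan": [
    [0,0,0,0,0,0],
    [0,0,0,0,0,0],
    [0,0,0,0,0,0],
    [0,0,0,0,0,0],
    [0,0,0,0,0,0]
  ],
  "gripper": 1,
  "grip_force": 30
}}

```text
clock: 14.2
eef_pos: [0.5492, 0.1272, 0.1145]
ee_rot: [-3.123, -0.319, -0.001]
wrist_force: [-0.9, 3.5, 1.2]
finger_gap: 0.16
```

Run:
```python
from h import *
s=ctrl.read_state();print(s['clock'],s['eef_pos'],yaw(s),s['wrist_force'],s['finger_gap'],s['qpos'])
c=ctrl.camera('wrist');save(c,'w7.png')
for t in ['pull_tab','pointer','rider_mark']:
    for q in ctrl.place_of(t,'wrist')[:2]: print(t,round(q['p'],2),np.round(q['centre'],1),np.round(at_z(c,q['centre'][::-1],Z[t],s),4))
```

```text
14.2 [0.54922505 0.12716692 0.11445468] 0.20346505809983567 [-0.88974498  3.49981796  1.23529847] 0.1598410030134388 [ 0.05248159  0.44948787 -0.45707615  1.88978546  0.25359336  0.85825742
 -1.89946163]
pull_tab 0.56 [245.1 249.6] [0.5493 0.1275 0.128 ]
pointer 0.65 [143.9 306.6] [0.6102 0.102  0.092 ]
rider_mark 0.91 [145.  186.4] [0.5935 0.1793 0.092 ]
rider_mark 0.7 [184. 353.] [0.59   0.0638 0.092 ]
```

View pics/w7.png

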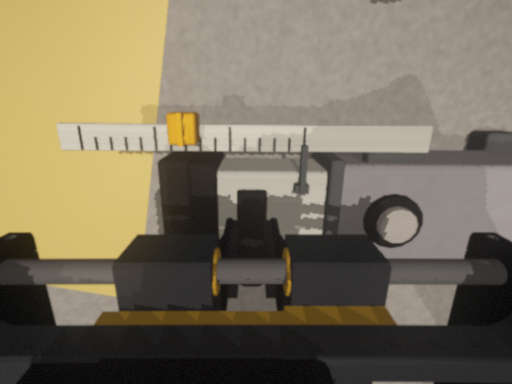

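Emit:
{"fn": "arm_command", "kwargs": {
  "plan": [
    [0,-0.03,0,0,0,0],
    [0,-0.06,0,0,0,0],
    [0,-0.09,0,0,0,0],
    [0,-0.12,0,0,0,0],
    [0,-0.15,0,0,0,0],
    [0,-0.165,0,0,0,0],
    [0,-0.165,0,0,0,0],
    [0,-0.165,0,0,0,0]
  ]
}}

```text
clock: 15.4
eef_pos: [0.537, 0.1883, 0.1144]
ee_rot: [3.123, 0.316, 0.001]
wrist_force: [1.0, -4.8, 3.8]
finger_gap: 0.161
```

```bash
cat > m.py <<'E'
from h import *
import sys
s=ctrl.read_state();print(s['clock'],s['eef_pos'],yaw(s),s['wrist_force'],s['finger_gap'])
a=.2015;d=s['eef_pos']-np.array([.54922505,.12716692,.11445]);print('moved along',d[:2]@[-np.sin(a),np.cos(a)],'across',d[:2]@[np.cos(a),np.sin(a)])
c=ctrl.camera('wrist')
u=lambda P:P[:2]@np.array([-np.sin(a),np.cos(a)])
for t in ['pull_tab','pointer','rider_mark']:
    for q in ctrl.place_of(t,'wrist')[:2]: print(t,round(q['p'],2),np.round(q['centre'],1),np.round(at_z(c,q['centre'][::-1],Z[t],s),4),u(at_z(c,q['centre'][::-1],Z[t],s)))
cv2.imwrite('pics/'+sys.argv[1],cv2.resize(c['img'][90:220,140:340],None,fx=4,fy=4,interpolation=cv2.INTER_CUBIC)[:,:,::-1])
E
python3 m.py w8.png
```

```text
15.4 [0.53699514 0.18831856 0.11437373] 0.20156960297729387 [ 0.98398773 -4.84537806  3.77291065] 0.1613997361997281
moved along 0.062362073264286125 across 0.00025637016613619173
pull_tab 0.84 [243.9 250. ] [0.538  0.1886 0.128 ] 0.07714715230854614
pointer 0.87 [144.6 304.7] [0.5972 0.164  0.092 ] 0.04119958277273318
rider_mark 0.98 [143.6 280.6] [0.5947 0.1797 0.092 ] 0.057067672966614
```

View pics/w8.png

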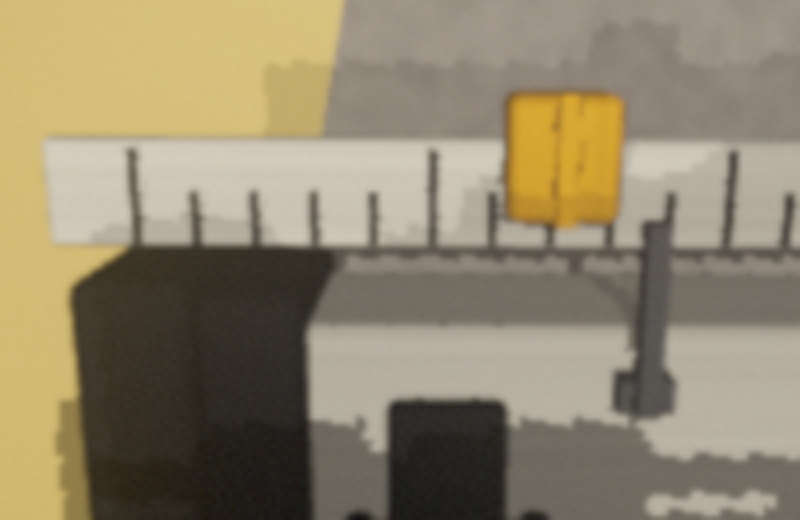

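Emit:
{"fn": "arm_command", "kwargs": {
  "plan": [
    [0,-0.015,0,0,0,0],
    [0,-0.03,0,0,0,0],
    [0,-0.04,0,0,0,0],
    [0,-0.0405,0,0,0,0],
    [0,-0.0405,0,0,0,0],
    [0,-0.0405,0,0,0,0]
  ]
}}

```text
clock: 16.35
eef_pos: [0.5338, 0.2045, 0.1144]
ee_rot: [3.124, 0.316, 0.002]
wrist_force: [0.7, -5.0, 5.2]
finger_gap: 0.159
```

```bash
python3 m.py w9.png
```

```text
16.35 [0.5338029  0.20448197 0.11441639] 0.20168240728005837 [ 0.6794492  -4.99952403  5.19497331] 0.15921968997108243
moved along 0.0788373439237506 across 0.0003636546432128024
pull_tab 0.55 [247.1 247.8] [0.5324 0.2056 0.128 ] 0.09492223266311273
pointer 0.84 [145.3 303.4] [0.5934 0.1809 0.092 ] 0.0585122146737779
rider_mark 0.67 [145.2 305.2] [0.5937 0.1798 0.092 ] 0.057331659003957786
```

View pics/w9.png

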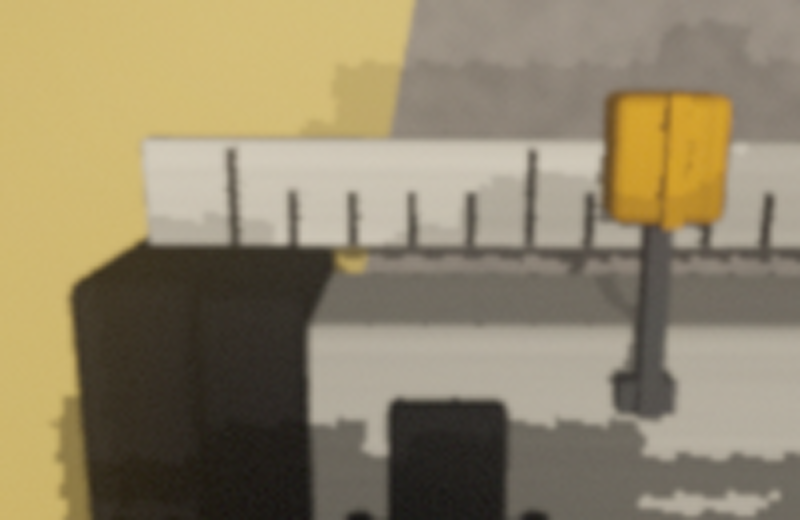

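Emit:
{"fn": "arm_command", "kwargs": {
  "plan": [
    [0,0,0,0,0,0],
    [0,0,0,0,0,0],
    [0,0,0,0,0,0],
    [0,0,0,0,0,0],
    [0,0,0,0,0,0],
    [0,0,0,0,0,0]
  ]
}}

```text
clock: 17.3
eef_pos: [0.5338, 0.2045, 0.1144]
ee_rot: [3.124, 0.316, 0.002]
wrist_force: [1.4, -5.6, 5.3]
finger_gap: 0.156
```

```bash
python3 m.py w10.png
python3 - <<'E'
from h import *
c=ctrl.camera('top')
cv2.imwrite('pics/top1.png',c['img'][:,:,::-1])
E
```

```text
17.3 [0.53379159 0.20448788 0.11440699] 0.20168967091018677 [ 1.44913954 -5.5653914   5.26117443] 0.1562893674881988
moved along 0.07884539921020024 across 0.00035375714643396116
pull_tab 0.96 [243.  251.8] [0.5356 0.2039 0.128 ] 0.0925596403354384
pointer 0.56 [143.9 303.4] [0.5943 0.1812 0.092 ] 0.05857535810939599
rider_mark 0.57 [143.7 303.4] [0.5944 0.1812 0.092 ] 0.05858281417664061
```

View pics/top1.png

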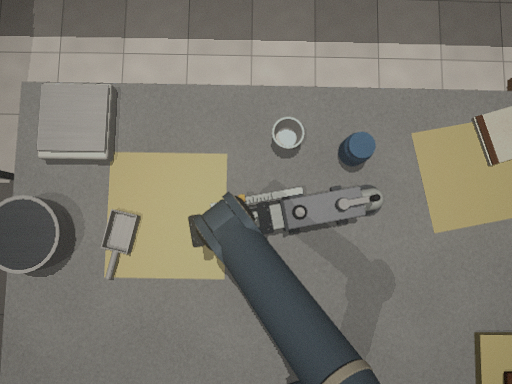

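The lever lies in line with the duct at (358,200). The jar, mortar and scoop are where they started. The arm is steady and the pointer is level with the rider, so I am handing in.

```bash
python3 -c "
from rig import ctrl
print(ctrl.finish_job()); s=ctrl.read_state(); print(s['clock'],s['eef_pos'],s['finger_gap'])"
```

```text
the job is handed in; nothing more can be done
None
the job is handed in; nothing more can be done
```

The job is handed in with the tab still gripped at 30 N and the nozzle held at the rider; the hand-in gives no verdict.

- **Damper:** I gripped the knob and swung the lever until it stopped with about 12 N resisting, at about 1.565 rad. The wrist and top pictures show it in line with the duct.
- **Lock button:** I pressed until 33 N built up with the fingertip at a height of 103.9 mm, against 104 mm for fully down. The next picture shows it down in its collar.
- **Nozzle:** I drew it out about 79 mm. The trained networks put the pointer within about 1 mm of the rider, and my own reading of the picture was also about 1 mm. In the last second before hand-in the tool moved less than 0.1 mm.
- **Rider, jar, mortar and scoop:** none of them appears to have moved. The rider was measured at the same place, within about 1 mm, before and after the pull. In the top pictures from the start and the end, the jar, mortar and scoop are at the same pixels.
- **Time:** the clock was at about 17.5 s of the 72 s allowed.

No check failed. Early on, the networks' low-confidence hits and second guesses disagreed with each other. I used the fit to hand-picked picture points instead, and the moves agreed with it to 1–2 mm.

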